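# Dock the notched sample carrier

### The job

Swing the bay's bar wide open, then turn the square notched sample carrier until its sides are square to the analyser's rails, with its notch towards the key block, and slide it fully home against the stop, keeping it flat on the bench the whole time. Then swing the bar fully shut behind it, leaving the other things on the bench where they stand.

Things in the scene. Friction and masses are not known exactly. Their poses are not given: they have to be found in the camera images.
- carrier: Loose plain steel square block lying flat, 90 x 90 x 20 mm, 0.3 to 0.55 kg, a round window drawn on top; too wide to grasp. One corner, (+x,+y), is missing: a square notch 25 x 25 mm. Origin: centre of the 90 mm square, on the underside; x points to the side that must go in first, z up. At the start its x axis is within 1.2 rad of the dock's.
- carrier_rear (a point): Middle of the carrier's rear (-x) side, a full flat 90 mm long, 10 mm up. Axes as the carrier's. Pushed flush here by two fingertips about 50 mm apart, the carrier stays flush with them and follows curves of 60 mm radius or wider.
- carrier_notch (a point): Inner corner of the carrier's notch, on the top face, 20 mm from the origin in both x and y.
- dock: Fixed dark steel docking bay. Origin: on the bench where the home carrier's origin lies; x = direction of insertion, y to its left; the home carrier's axes coincide with it. Two rails 22 mm tall, 12 mm wide, 94 mm apart inside, run from the stop (face at x = +45 mm) back to x = -12 mm. The home carrier's rear flat is at x = -45 mm, 15 mm outside the rails.
- dock_mouth (a point): Middle of the bay's mouth, on the bench, 30 mm back from the dock origin. Here the rails end; from x = -12 to -30 mm they flare out by about 8 mm a side. A 10 mm tall hinge arm lies outside the right rail, dock y -65 to -82 mm, back to x = -64 mm.
- dock_key (a point): Top inner corner of the key block that fills the bay's inner (+x,+y) corner: dock x 22.5 to 45, y 22.5 to 47 mm, 22 mm tall. The carrier goes home only with its notch there.
- dock_front (a point): Top middle of the front face of the white analyser behind the stop, fixed to the bay: dock x 58 to 298 mm, 260 mm wide, about 145 mm tall; this point is 150 mm above the bench.
- gate (a joint): Swing bar across the bay's mouth. 0 = shut (bar along dock +y, inner face at dock x = -47.5 mm); positive = opens outward (counter-clockwise from above, free end towards dock -x), up to 2.4 rad; at 2.1 or more it clears the way. Starts at 0 to 0.4; about 0.04 N m friction, stays where left. Plain bright steel, 10 mm thick, 125 mm long from the hinge, 5 to 21 mm above the bench.
- gate_hinge (a point): Point on the upright hinge axis, 21 mm above the bench, at dock x = -52.5, y = -70 mm. Its axes turn with the bar: y points along the bar to the free end, x to the inner side (that of the stop when shut). The hinge boss is 18 mm in diameter, 31 mm tall.
- gate_post (a point): On the thin upright black post near the bar's free end, 117 mm from the hinge axis, 10 mm diameter with a 14 mm head, top 51 mm above the bench; the point is 40 mm above the bench.
- weight: Loose bystander, to be left alone: brass calibration weight with a knob, 48 mm diameter, 74 mm tall; origin: centre of its underside.
- jar: Loose bystander, to be left alone: amber glass jar with white lid, 54 mm diameter, 65 mm tall; origin: centre of its underside.
- beaker: Loose bystander, to be left alone: glass beaker, 68 mm diameter, 85 mm tall; origin: centre of its underside.
- bottle: Loose bystander, to be left alone: white plastic bottle, 60 mm diameter, 150 mm tall; origin: centre of its underside.
- dish: Loose bystander, to be left alone: shallow white ceramic dish, 72 mm diameter, 14 mm tall; origin: centre of its underside.
- spatula: Loose bystander, to be left alone: lab spatula lying flat, about 160 mm long along its own x; origin: on the bench under its middle.
- ring_blank: Loose bystander, to be left alone: plain round steel disc, 60 mm diameter, 16 mm thick; origin: centre of its underside.
There are look-alikes about, which are no part of the job. What is shaped like the carrier but green, purple or yellow is not meant.

How it is judged (in metres and radians):
On the way, in this order (a step that is already met when the one before it is completed fails the run):
1. the bar is swung wide open (beyond 1.2 rad) (value of joint gate above 1.2 rad), for 0.2 s.
2. the carrier is fully home between the rails, notch over the key block (horizontal distance between carrier and dock below 0.006 m and angle between the x axis of carrier and the x axis of dock, either way round below 0.06 rad and height (world z) of carrier below 0.004 m), for 0.2 s.
At the end, for the whole second after the job is handed in: The carrier rests fully home in the bay (within 6 mm of its home point, within 0.06 rad of square, flat on the bench) and the bar is shut behind it (less than 0.1 rad) (all of step 2 and value of joint gate below 0.1 rad and linear speed of carrier below 0.01 m/s and angular speed of carrier below 0.1 rad/s); the robot touches nothing.
It fails at once if the carrier is lifted or tipped off the bench (by more than 12 mm or 0.2 rad) (height (world z) of carrier above 0.012 m or angle between carrier's own z axis and vertical above 0.2 rad).
It fails at once if another thing on the bench is shoved (more than 25 mm) or knocked over (distance of any of weight, jar, beaker, bottle, dish, spatula, ring_blank from where it was at the start of the episode above 0.025 m or angle between any of weight, jar, beaker, bottle, dish, ring_blank's own z axis and vertical above 0.5 rad).
It also fails if it takes over 72 s, if anything falls off the work surface, if the arm or the gripper's body presses on something with over 40 N, if the wrist force passes 120 N, or if a joint passes its speed limit or range.

### The arm

A 6-joint arm with a two-finger parallel gripper is mounted at the origin on the work surface. World frame = base frame: x ahead of the robot, y to its left, z up, the work surface at z = 0. Lengths are in m, angles in degrees, forces in N, time in s.
With the tool pointing down it reaches from about 0.4 to 0.825 m from the base axis. Payload 7 kg.
Tool frame: the origin (TCP) lies on the centre line of the jaws, within the pads' length; the fingertips stand 11 mm ahead of it and the grasp point (between the pads) lies 8 mm behind it; z points along the fingers, y is the line along which they close (so a half turn about z gives the same grasp; the last joint's range is limited). The gripper opens to 88 mm and grips with 3 to 60 N. Pads are 19 mm wide; open, the fingers measure 130 mm over their backs; the gripper's body (78 mm by 193 mm) begins 47 mm behind the grasp point.
Start: joints at [89.444, 20.546, 0.682, 0, -70.136, -16.507], TCP at [0.198, 0.645, 0.238] pointing down, gripper open.
Joint ranges: [-176.03, 176.03], [-82.01, 121.73], [-58.28, 71.71], [-173.87, 95.51], [-174.79, -0.11], [-173.66, 173.66]. Speed limits (degrees/s): [136.94, 136.94, 172.46, 180, 180, 180].

### API

Orientations are given as [roll, pitch, yaw] about the fixed x, y, z axes, in that order (R = Rz(yaw) Ry(pitch) Rx(roll)).
In Python, from plant import r, capture, camera_model, job gives the robot as it stands.
- The arm moves only by the tool drive_tool, never from a script. Its argument "increments" is a list that holds one entry, the list of rows, each a list of 5 numbers: the gripper's target within -1 to 1 (fully open at 1, half-way at 0, shut at -1), then the shift along the tool's x, y, z scaled (see below), then the turn about the tool's z scaled (see below). In form: [[[gripper, tx, ty, tz, roll], ...]]. A call has 1 to 5 rows; each row is the pose to reach, as a shift and turn from the pose commanded when the call began, along the tool's axes at that moment, turning the shorter way round; what a row does not reach only later rows make up. The controller multiplies each number of a shift by 120 mm and each number of a turn by 360 degrees. A row lasts 1/8 s, in which the tool goes at most 62.5 mm and 10.7 degrees, less where a joint would pass 70% of its speed; a pose out of reach is approached as far as the arm can. A call with a number of a shift or a turn outside -1 to 1 is refused whole. A call with a gripper value outside its range is refused whole. The fingers move at their own pace and stop on an object; "squeeze" is the grip in N (left out, the last holds). Time passes only in rows, so rows that repeat a pose let the fingers close. It gives the time, the measured TCP pose, the force, the opening and the grip force at its end, in the units of the state.
- r.get_state(): the state, without advancing time (a new reading comes with each control period).
- capture(name): name is "side" or "top" or "wrist"; returns the picture (384x512x3 uint8, red, green, blue); there is no depth.
- camera_model(name): a dict with "camera_matrix" (3x3 intrinsics, pixels), "rvec" (rotation vector, rad) and "tvec" (3), from world to camera coordinates, as OpenCV has them. Camera axes: x right, y down, z forward; pixel columns grow to the right and rows downward; lengths in m; the calibration is good to about 2 mm. A picture is of the moment at which its call begins: read the wrist's pose just before it. camera_model takes no time and is no camera call; for the wrist camera it gives the pose at the moment of the call.
- job.close_job(): hands the job in; it is judged then, once.
The state is a dict: "time_s": time; "joints": joint angles; "qd": joint speeds; "joint_torque": joint torques, N m; "tcp_pos": TCP position; "eef_rot": TCP orientation; "contact_force": force on the tool from outside, world axes, zero at the start; "moment": the same for the moment, N m; "gripper_width": finger opening in m; "gripper_force": force on a finger pad.
Only numpy, scipy, OpenCV 4.12 (cv2) and the standard library are available. Lean on these libraries where they do the work, as an engineer would, in place of code of your own. Each camera call takes 0.05 s, during which the arm holds its last target. There are 200 camera calls.

## Working session

There is one attempt and no reset: what is moved stays moved. The work goes in short steps, Python scripts to look and compute and a tool call to move; the robot and the scene stay as the last step left them, time stands still between calls to the robot, and variables do not carry over. Pictures are saved under pics/ and viewed, at most 10 in all, crops included, and the job is handed in when it is done.

Besides the shell and the picture viewer there is one more tool, called in YAML: its name, and indented under it one key for each argument. drive_tool: Moves the arm, as the interface text tells. Its arguments: {"type":"object","properties":{"increments":{"type":"array"},"squeeze":{"type":"number"}},"required":["increments"]}

```bash
mkdir -p pics; ls; cat > h.py <<'E'
import cv2, numpy as np, os
from plant import r, capture, camera_model, job
def snap(n,f):
    m=camera_model(n); im=capture(n); cv2.imwrite(f'pics/{f}.png',im[:,:,::-1]); np.savez(f'pics/{f}.npz',**{k:np.array(v,float) for k,v in m.items()}); return im
def w(f,px,z):
    m=np.load(f'pics/{f}.npz'); K=m['camera_matrix'];R=cv2.Rodrigues(m['rvec'])[0];t=m['tvec'].ravel()
    c=-R.T@t; px=np.atleast_2d(np.array(px,float)); d=np.linalg.solve(K,np.c_[px,np.ones(len(px))].T); d=(R.T@d).T
    z=np.broadcast_to(z,len(px)); return c+d*((z-c[2])/d[:,2])[:,None]
def pj(f,P):
    m=np.load(f'pics/{f}.npz'); return cv2.projectPoints(np.array(P,float),m['rvec'],m['tvec'],m['camera_matrix'],None)[0].reshape(-1,2)
def crop(f,x0,y0,x1,y1,o,s):
    im=cv2.imread(f'pics/{f}.png')[y0:y1,x0:x1]; cv2.imwrite(f'pics/{o}.png',cv2.resize(im,None,fx=s,fy=s,interpolation=cv2.INTER_CUBIC))
E
python3 - <<'E'
from h import *
a=snap('top','t0');b=snap('side','s0')
cv2.imwrite('pics/t0b.png',cv2.resize(a[:,:,::-1],(800,600),interpolation=cv2.INTER_CUBIC))
print(r.get_state())
E
```

```text
pics
{'time_s': 0.1, 'joints': array([ 8.94438632e+01,  2.05870174e+01,  6.39141548e-01, -1.65461653e-02,
       -7.01365073e+01, -1.65053429e+01]), 'qd': array([ 0.00796434, -0.02901133,  0.10429534,  0.14740291,  0.00716601,
       -0.01285355]), 'joint_torque': array([-1.90631086e-03, -5.84163952e+01,  2.93749523e+01,  7.01541200e+00,
        1.01791124e-02, -4.98076213e-05]), 'tcp_pos': array([0.19796896, 0.64487528, 0.23672456]), 'eef_rot': array([ 1.79914675e+02, -9.06130015e-03, -1.70671065e+01]), 'contact_force': array([ 0.67232755, -0.45583073,  0.58102869]), 'moment': array([ 0.04599311, -0.04839975,  0.03005961]), 'gripper_force': 0.0, 'gripper_width': 0.087708402642758}
```

View pics/t0b.png

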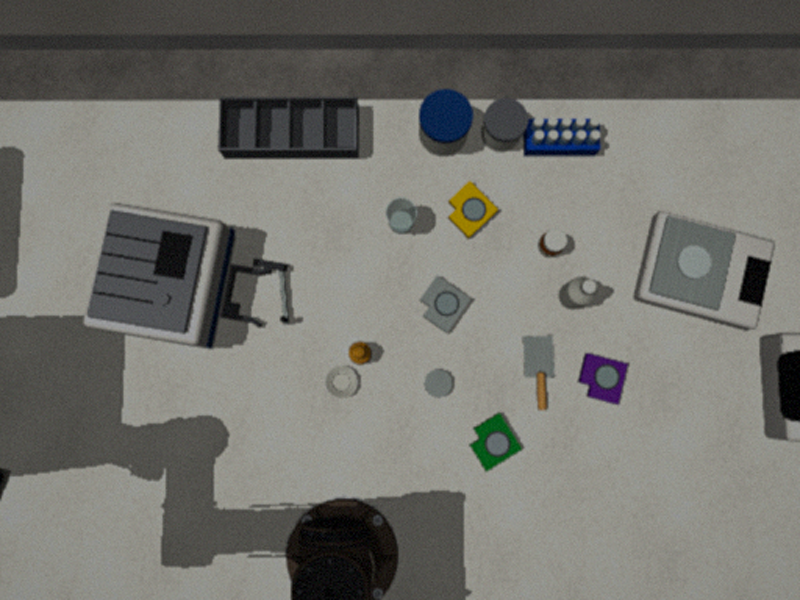

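View pics/s0.png

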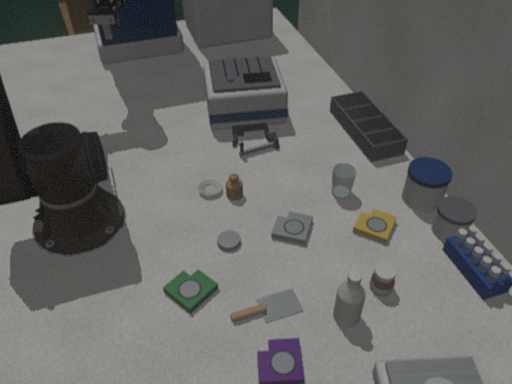

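```bash
python3 - <<'E'
from h import *
print(pj('t0',[[0,0,0],[.4,0,0],[0,.4,0],[.198,.645,.2]])*800/512, pj('s0',[[0,0,0],[.4,0,0],[0,.4,0],[.198,.645,.2]]))
crop('t0',130,150,320,260,'t0c',4.2)
E
```

```text
[[341.92429344 553.42869199]
 [342.98144529 363.11696572]
 [151.81676604 554.2913084 ]
 [-14.30104472 469.59084105]] [[ 80.00691042 220.55932458]
 [223.31676426 188.47923272]
 [ 73.43505326 136.77675404]
 [114.50308572  39.00705304]]
```

View pics/t0c.png

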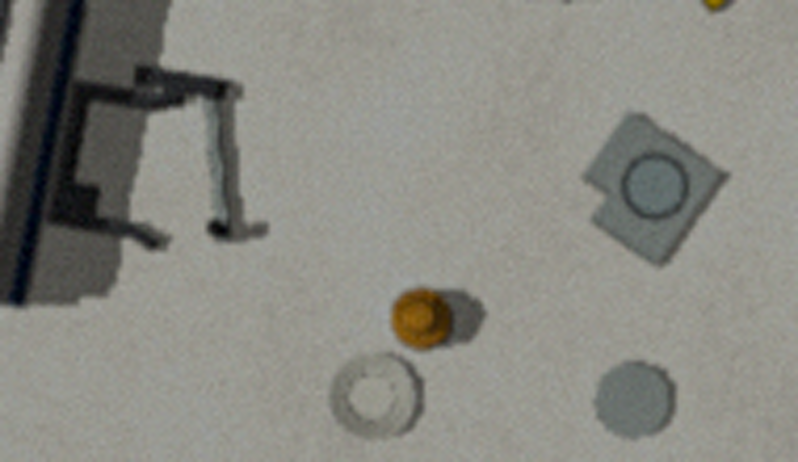

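```bash
python3 - <<'E'
from h import *
c=lambda p:np.array(p)/4.2+[130,150]
print('carrier',w('t0',c([[637,113],[728,177],[660,267],[605,193],[655,187]]),.02).round(3))
print('hinge,post',w('t0',c([[235,90]]),.03).round(3),w('t0',c([[215,228]]),.051).round(3))
print('front',w('t0',np.array([[233,228],[212,346]])*.64,.145).round(3))
print('key',w('t0',c([[97,187]]),.022).round(3))
B=dict(weight=(360,352),jar=(555,242),beaker=(402,215),dish=(342,382),disc=(439,382),spat=(540,370),bottle=(582,292))
for k,v in B.items(): print(k,w('t0',np.array(v)*.64,.03).round(3))
snap('wrist','w0'); m=camera_model('wrist'); R=cv2.Rodrigues(np.array(m['rvec']))[0]; print(-R.T@np.array(m['tvec']).ravel(),R[2],m['camera_matrix'])
E
```

```text
carrier [[ 0.586 -0.211  0.02 ]
 [ 0.534 -0.284  0.02 ]
 [ 0.462 -0.229  0.02 ]
 [ 0.521 -0.185  0.02 ]
 [ 0.526 -0.225  0.02 ]]
hinge,post [[0.605 0.112 0.03 ]] [[0.491 0.123 0.051]]
front [[0.666 0.21  0.145]
 [0.429 0.246 0.145]]
key [[0.527 0.223 0.022]]
weight [[ 0.422 -0.039  0.03 ]]
jar [[ 0.659 -0.461  0.03 ]]
beaker [[ 0.72  -0.129  0.03 ]]
dish [[ 0.359 -0.001  0.03 ]]
disc [[ 0.358 -0.206  0.03 ]]
spat [[ 0.383 -0.421  0.03 ]]
bottle [[ 0.55  -0.516  0.03 ]]
[0.276176   0.61972603 0.38401541] [-0.289968    0.08740747 -0.95303646] [[283.1127699    0.         249.88829675]
 [  0.         283.1127699  189.9975252 ]
 [  0.           0.           1.        ]]
```

View pics/w0.png

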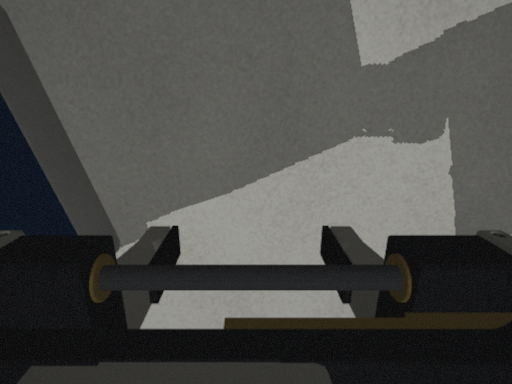

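The top view shows the bay at left: key around (97,187) and bar from (235,90) to (215,228) in the crop. The carrier is at (655,187) with its notch to the left. The wrist view shows only bench and fingers. Next I go above the bay for a close look.

drive_tool:
  increments:
    - [[1,0.36,0.315,-0.05,0],[1,0.72,0.63,-0.1,0],[1,0.72,0.63,-0.1,0]]

```text
time_s: 0.52
tcp_pos: [0.2601, 0.545, 0.2507]
eef_rot: [-180.0, 0.0, -17.2]
contact_force: [-0.6, 0.4, 0.3]
gripper_width: 0.0876
gripper_force: 0.0
```

drive_tool:
  increments:
    - [[1,0.36,0.315,0,0],[1,0.72,0.63,0,0],[1,0.72,0.63,0,0]]

```text
time_s: 0.9
tcp_pos: [0.32, 0.4476, 0.2498]
eef_rot: [180.0, 0.0, -17.2]
contact_force: [-0.7, 0.2, -0.3]
gripper_width: 0.0873
gripper_force: 0.0
```

drive_tool:
  increments:
    - [[1,0.36,0.315,0,0],[1,0.72,0.63,0,0],[1,0.72,0.63,0,0]]

```text
time_s: 1.27
tcp_pos: [0.3803, 0.3506, 0.2496]
eef_rot: [180.0, 0.0, -17.2]
contact_force: [-1.1, 0.3, 0.0]
gripper_width: 0.0877
gripper_force: 0.0
```

drive_tool:
  increments:
    - [[1,0.36,0.315,0,0],[1,0.72,0.63,0,0],[1,0.72,0.63,0,0]]

```text
time_s: 1.65
tcp_pos: [0.4408, 0.2534, 0.2494]
eef_rot: [180.0, 0.0, -17.2]
contact_force: [-0.0, 0.2, -0.5]
gripper_width: 0.0878
gripper_force: 0.0
```

drive_tool:
  increments:
    - [[1,0.36,0.315,0,0],[1,0.72,0.63,0,0],[1,0.72,0.63,0,0]]

```text
time_s: 2.02
tcp_pos: [0.5014, 0.1561, 0.2491]
eef_rot: [180.0, 0.0, -17.2]
contact_force: [0.1, 0.7, -0.5]
gripper_width: 0.0879
gripper_force: 0.0
```

drive_tool:
  increments:
    - [[1,0.36,0.315,0,0],[1,0.72,0.63,0,0],[1,0.72,0.63,0,0]]

```text
time_s: 2.4
tcp_pos: [0.5619, 0.0588, 0.2488]
eef_rot: [180.0, 0.0, -17.2]
contact_force: [-0.4, 0.1, -0.6]
gripper_width: 0.0873
gripper_force: 0.0
```

drive_tool:
  increments:
    - [[1,0,0,0,0.03],[1,0,0,0,0.06],[1,0,0,0,0.09],[1,0,0,0,0.12],[1,0,0,0,0.145]]

```text
time_s: 3.02
tcp_pos: [0.5604, 0.0621, 0.2495]
eef_rot: [-180.0, 0.0, -69.5]
contact_force: [0.3, 0.1, -1.2]
gripper_width: 0.0873
gripper_force: 0.0
```

drive_tool:
  increments:
    - [[1,0,0,0,0.03],[1,0,0,0,0.06],[1,0,0,0,0.09],[1,0,0,0,0.12],[1,0,0,0,0.145]]

```text
time_s: 3.65
tcp_pos: [0.5604, 0.0621, 0.2494]
eef_rot: [180.0, 0.0, -121.7]
contact_force: [0.3, 1.1, -0.1]
gripper_width: 0.0875
gripper_force: 0.0
```

drive_tool:
  increments:
    - [[1,0,0,0,0.03],[1,0,0,0,0.06],[1,0,0,0,0.09],[1,0,0,0,0.12],[1,0,0,0,0.146]]

```text
time_s: 4.28
tcp_pos: [0.5603, 0.0621, 0.2494]
eef_rot: [180.0, -0.0, -174.2]
contact_force: [-0.4, -0.6, 0.1]
gripper_width: 0.0876
gripper_force: 0.0
```

```bash
python3 - <<'E'
from h import *
a=snap('wrist','w1'); s=r.get_state(); print(s['time_s'],s['tcp_pos'],s['eef_rot'],s['joints'])
crop('w1',0,0,512,384,'w1b',1.56)
E
```

```text
4.325 [0.56035918 0.06203922 0.24940474] [ 1.79976905e+02 -3.16925054e-03 -1.74685371e+02] [ 2.61911242e+01  9.66865354e+00 -1.25534873e+01 -2.45309654e-02
 -6.77725923e+01 -1.10867217e+02]
```

View pics/w1b.png

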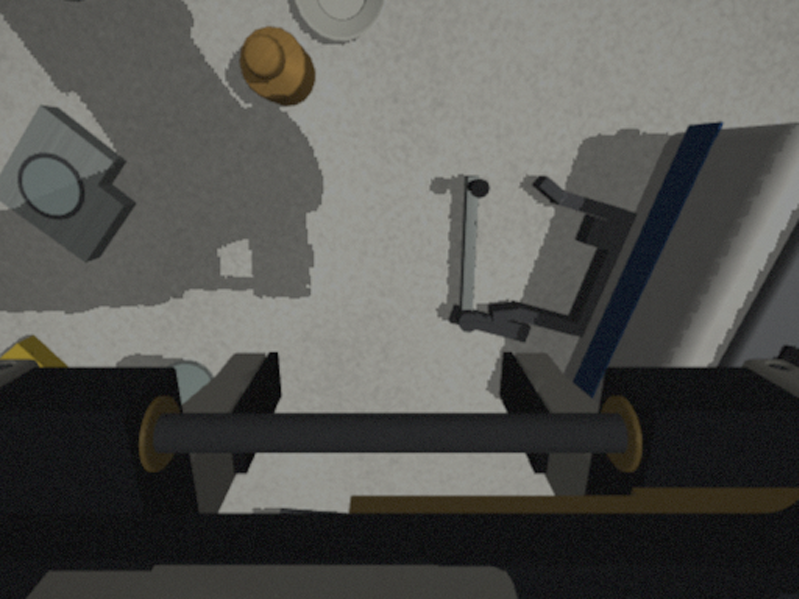

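The close view shows the post head at (478,188), hinge boss about (462,316), and key block near (592,232). The carrier is at the left with its window at (51,187). I enlarge both regions in one picture.

```bash
python3 - <<'E'
from h import *
im=cv2.imread('pics/w1.png')
a=cv2.resize(im[60:175,0:95],None,fx=4.2,fy=4.2,interpolation=cv2.INTER_CUBIC)
b=cv2.resize(im[105:225,270:365+0],None,fx=4.2,fy=4.2,interpolation=cv2.INTER_CUBIC)
b=cv2.resize(im[105:220,275:412-46+5+46],None,fx=2.9,fy=4.2) if 0 else cv2.resize(im[105:220,278:373],None,fx=4.2,fy=4.2,interpolation=cv2.INTER_CUBIC)
g=cv2.convertScaleAbs(np.hstack([a,b]),alpha=1.6,beta=10); print(g.shape)
cv2.imwrite('pics/w1c.png',g)
E
```

```text
(483, 798, 3)
```

View pics/w1c.png

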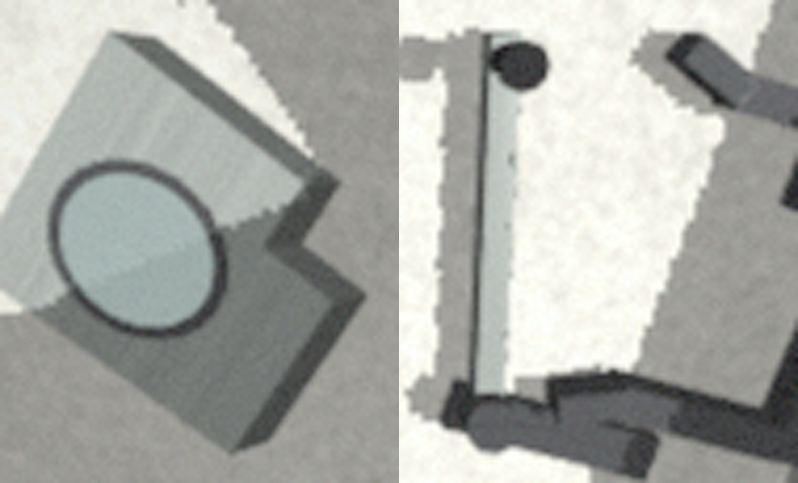

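```bash
python3 - <<'E'
from h import *
cl=lambda p:np.array(p)/4.2+[0,60]; cr=lambda p:(np.array(p)-[399,0])/4.2+[278,105]; cb=lambda p:np.array(p)/1.5605
from scipy.optimize import least_squares
loc=np.array([[-45,45],[20,45],[20,20],[45,20],[45,-45],[0,0]])/1e3
W=w('w1',cl([[113,33],[305,182],[266,243],[335,297],[233,452],[138,247]]),.02)[:,:2]
def f(q):
    c,s=np.cos(q[2]),np.sin(q[2]); return (loc@np.array([[c,s],[-s,c]])+q[:2]-W).ravel()
q=least_squares(f,[.52,-.22,.9]).x; print('carrier',q,np.degrees(q[2]),(f(q).reshape(-1,2)*1e3).round(1).tolist())
post=w('w1',cr([[520,65]]),.051)[0,:2]; hin=w('w1',cr([[493,422]]),.031)[0,:2]
print('post',post,'hinge',hin,np.linalg.norm(post-hin), 'bar ang',np.degrees(np.arctan2(*(post-hin)[::-1])))
e=w('w1',cb([[690,125],[575,388]]),.1); d=e[0]-e[1]; print('front edge',np.degrees(np.arctan2(d[1],d[0])))
e=w('w1',cb([[721,125],[597,396]]),.1); d=e[0]-e[1]; print('front edge2',np.degrees(np.arctan2(d[1],d[0])))
e=w('w1',cr([[560,388],[625,374],[799,420],[640,475]]),.022);print(e)
e=w('w1',cb([[577,238],[609,250],[570,322],[585,218],[635,212]]),.022);print(e)
E
```

```text
carrier [ 0.5289926  -0.21492341  0.95744846] 54.857755997816156 [[-1.3, -2.3], [-0.5, -1.3], [0.6, -2.2], [0.6, -1.5], [0.3, -2.1], [0.3, 9.3]]
post [0.49388324 0.12214993] hinge [0.6084747  0.13568244] 0.1153877490440054 bar ang -173.26492935141866
front edge 171.01887887318756
front edge2 170.99004614783416
[[0.59748386 0.15808444 0.022     ]
 [0.59046558 0.17871664 0.022     ]
 [0.60067636 0.23996327 0.022     ]
 [0.62576939 0.19060771 0.022     ]]
[[0.52790139 0.218098   0.022     ]
 [0.53535557 0.24787239 0.022     ]
 [0.60379602 0.22921811 0.022     ]
 [0.51057314 0.22094405 0.022     ]
 [0.50146597 0.26150569 0.022     ]]
```

```bash
cat >> h.py <<'E'
def plan(start,T,n=5):
    """start (x,y,z,yawdeg); T rows (x,y,z,yaw); prints scaled increments per call"""
    s=np.array(start,float)
    for i in range(0,len(T),n):
        rows=[]; y=np.radians(s[3])
        for t in T[i:i+n]:
            d=np.array(t[:3])-s[:3]
            tx=d[0]*np.cos(y)+d[1]*np.sin(y); ty=d[0]*np.sin(y)-d[1]*np.cos(y)
            rows.append([round(float(v),3) for v in (tx/.12,ty/.12,-d[2]/.12,-((t[3]-s[3]+180)%360-180)/360)])
        print(rows); s=np.array(T[min(i+n,len(T))-1],float)
E
python3 - <<'E'
from h import *
st=r.get_state(); s=[*st['tcp_pos'],st['eef_rot'][2]]
H=np.array([.6085,.1357]); P=lambda a,z,rr=.117:(*(H+rr*np.array([np.cos(np.radians(a)),np.sin(np.radians(a))])),z,a)
print('pre'); g=P(186.7,.04); plan(s,[(*g[:2],.15,g[3])]*2+[]); plan((*g[:2],.15,g[3]),[g])
print('arc'); plan(g,[P(a,.04) for a in np.linspace(186.7,308,16)[1:]])
e=P(308,.04); print(e)
E
```

```text
pre
[[0.518, 0.55, 0.828, -0.004], [0.518, 0.55, 0.828, -0.004]]
[[-0.0, 0.0, 0.917, -0.0]]
arc
[[-0.01, -0.137, -0.0, -0.022], [-0.039, -0.272, -0.0, -0.045], [-0.086, -0.401, -0.0, -0.067], [-0.151, -0.522, -0.0, -0.09], [-0.233, -0.632, -0.0, -0.112]]
[[-0.01, -0.137, -0.0, -0.022], [-0.039, -0.272, -0.0, -0.045], [-0.086, -0.401, -0.0, -0.067], [-0.151, -0.522, -0.0, -0.09], [-0.233, -0.632, -0.0, -0.112]]
[[-0.01, -0.137, -0.0, -0.022], [-0.039, -0.272, -0.0, -0.045], [-0.086, -0.401, -0.0, -0.067], [-0.151, -0.522, -0.0, -0.09], [-0.233, -0.632, -0.0, -0.112]]
(np.float64(0.680532392613102), np.float64(0.04350274182801353), 0.04, 308)
```

drive_tool:
  increments:
    - [[1,0.25,0.27,0.41,-0.004],[1,0.518,0.55,0.828,-0.004],[1,0.518,0.55,0.828,-0.004],[1,0.518,0.55,0.828,-0.004]]

```text
time_s: 4.82
tcp_pos: [0.4918, 0.1203, 0.1504]
eef_rot: [-180.0, 0.0, -172.3]
contact_force: [0.4, 0.4, 1.2]
gripper_width: 0.0872
gripper_force: 0.0
```

drive_tool:
  increments:
    - [[1,0,0,0.4,0],[1,0,0,0.917,0],[1,0,0,0.917,0],[-0.27,0,0,0.917,0],[-0.27,0,0,0.917,0]]

```text
time_s: 5.45
tcp_pos: [0.4938, 0.1197, 0.0428]
eef_rot: [179.9, 0.2, -172.6]
contact_force: [0.7, -0.2, -0.5]
gripper_width: 0.0731
gripper_force: 0.0
```

drive_tool:
  increments:
    - [[-0.27,0,0,0,0],[-0.27,0,0,0,0],[-0.27,0,0,0,0],[-0.27,0,0,0,0],[-0.27,0,0,0,0]]

```text
time_s: 6.08
tcp_pos: [0.4918, 0.1187, 0.0401]
eef_rot: [-180.0, -0.0, -172.6]
contact_force: [-0.2, 0.9, 0.1]
gripper_width: 0.0324
gripper_force: 0.0
```

drive_tool:
  increments:
    - [[-0.27,-0.01,-0.137,0,-0.022],[-0.27,-0.039,-0.272,0,-0.045],[-0.27,-0.086,-0.401,0,-0.067],[-0.27,-0.151,-0.522,0,-0.09],[-0.27,-0.233,-0.632,0,-0.112]]

```text
time_s: 6.7
tcp_pos: [0.5294, 0.0466, 0.04]
eef_rot: [180.0, -0.0, -132.0]
contact_force: [0.2, -0.0, 0.0]
gripper_width: 0.0318
gripper_force: 0.2
```

drive_tool:
  increments:
    - [[-0.27,-0.01,-0.137,0,-0.022],[-0.27,-0.039,-0.272,0,-0.045],[-0.27,-0.086,-0.401,0,-0.067],[-0.27,-0.151,-0.522,0,-0.09],[-0.27,-0.233,-0.632,0,-0.112]]

```text
time_s: 7.32
tcp_pos: [0.6044, 0.0163, 0.0398]
eef_rot: [179.9, -0.0, -91.7]
contact_force: [-0.7, 0.8, 0.6]
gripper_width: 0.0322
gripper_force: 0.2
```

```bash
python3 - <<'E'
from h import *
s=r.get_state(); print(s['tcp_pos'],s['eef_rot'][2],s['contact_force'],s['joints'])
E
```

```text
[0.60435959 0.01631879 0.03981241] -91.69891204919547 [-0.65941891  0.76401873  0.58117999] [ 2.00408677e+01  2.50952236e+01 -2.14879677e+01 -5.09972493e-03
 -4.34817749e+01 -2.17360887e+01]
```

drive_tool:
  increments:
    - [[-0.27,-0.01,-0.137,0,-0.022],[-0.27,-0.039,-0.272,0,-0.045],[-0.27,-0.086,-0.401,0,-0.067],[-0.27,-0.151,-0.522,0,-0.09],[-0.27,-0.233,-0.632,0,-0.112]]

```text
time_s: 7.95
tcp_pos: [0.6812, 0.042, 0.0396]
eef_rot: [179.9, 0.0, -51.4]
contact_force: [0.5, -0.1, -0.1]
gripper_width: 0.0322
gripper_force: 0.3
```

drive_tool:
  increments:
    - [[0.3,0,0,0,0],[0.3,0,0,-0.1,0],[0.3,0,0,-0.4,0],[0.3,0,0,-0.8,0],[0.3,0,0,-1,0]]

```text
time_s: 8.57
tcp_pos: [0.6817, 0.042, 0.1644]
eef_rot: [-179.8, -0.1, -51.7]
contact_force: [-0.4, 0.8, -0.3]
gripper_width: 0.0566
gripper_force: 0.0
```

```bash
python3 - <<'E'
from h import *
snap('top','t1')
s=r.get_state(); print(s['tcp_pos'],s['eef_rot'][2])
O=np.array([.5476,.1985]);a=np.radians(81);X=np.array([np.cos(a),np.sin(a)]);Y=np.array([-X[1],X[0]])
D=lambda x,y,z:[*(O+x/1e3*X+y/1e3*Y),z/1e3]
im=cv2.resize(cv2.imread('pics/w1.png')[100:230,270:480],None,fx=3.8,fy=3.8,interpolation=cv2.INTER_CUBIC)
im=cv2.convertScaleAbs(im,alpha=2,beta=10)
for L in ([(45,22.5,22),(22.5,22.5,22),(22.5,47,22)],[(45,-47,22),(-12,-47,22)],[(45,22.5,22),(45,-47,22)],[(22.5,47,22),(-12,47,22)],[(58,-130,0),(58,130,0)],[(-64,-65,10),(-64,-82,10)]):
    p=((pj('w1',[D(*q) for q in L])-[270,100])*3.8).astype(int); cv2.polylines(im,[p.reshape(-1,1,2)],False,(0,0,255),1)
t=cv2.resize(cv2.imread('pics/t1.png')[140:230,120:325],(798,350),interpolation=cv2.INTER_CUBIC)
cv2.imwrite('pics/ov.png',np.vstack([im[150:400] if 0 else cv2.resize(im,(404,250)) if 0 else im[60:310],t]) if im.shape[1]==798 else im); print(im.shape)
E
```

```text
[0.68281779 0.04204008 0.16725041] -51.70644508140918
(494, 798, 3)
```

View pics/ov.png

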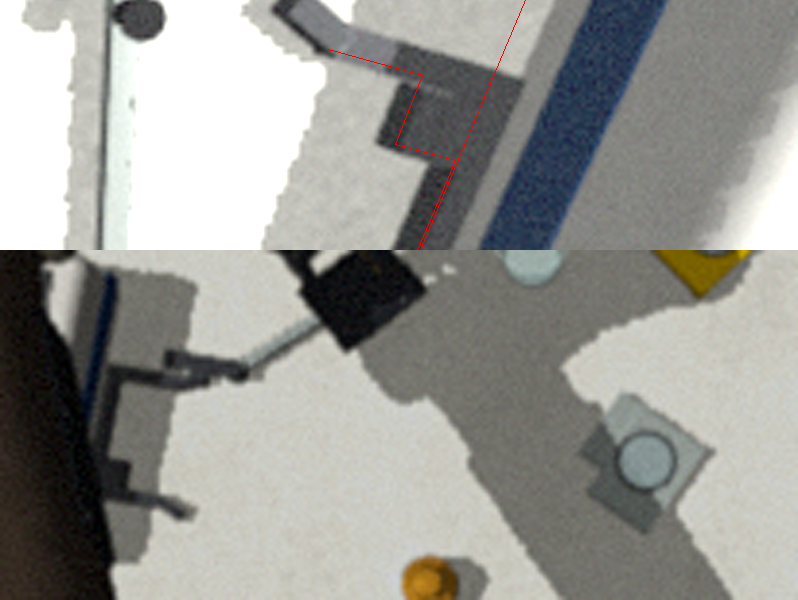

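Overlay shows the dock model fits within about 2 mm: key corner at (396,145) lies on the block. The top view shows the bar open at about 2.3 rad. Now I plan the push.

```bash
cat >> h.py <<'E'
O=np.array([.5476,.1985]);A=81.
def dw(x,y,hd,z,back=.0095):
    "dock-frame rear point + heading deg -> TCP pose (yaw flipped)"
    a=np.radians(A); X=np.array([np.cos(a),np.sin(a)]);Y=np.array([-X[1],X[0]])
    h=np.radians(A+hd); p=O+x*X+y*Y-back*np.array([np.cos(h),np.sin(h)])
    return (*p,z,A+hd-180)
E
python3 - <<'E'
from h import *
s=r.get_state(); c=np.array([*s['tcp_pos'],s['eef_rot'][2]])
g=np.array(dw(-.4497,-.0262,-26.1,.14,.0345)); print(g)
plan(c,[c+(g-c)*k/16 for k in range(1,17)],4)
E
```

```text
[   0.48329117   -0.2779882     0.14       -125.1       ]
[[0.066, 0.185, 0.014, 0.013], [0.133, 0.37, 0.028, 0.025], [0.199, 0.555, 0.043, 0.038], [0.266, 0.739, 0.057, 0.051]]
[[0.121, 0.155, 0.014, 0.013], [0.242, 0.309, 0.028, 0.025], [0.364, 0.464, 0.043, 0.038], [0.485, 0.618, 0.057, 0.051]]
[[0.164, 0.109, 0.014, 0.013], [0.327, 0.217, 0.028, 0.025], [0.491, 0.326, 0.043, 0.038], [0.655, 0.434, 0.057, 0.051]]
[[0.19, 0.051, 0.014, 0.013], [0.379, 0.103, 0.028, 0.025], [0.569, 0.154, 0.043, 0.038], [0.758, 0.206, 0.057, 0.051]]
```

drive_tool:
  increments:
    - [[0,0.066,0.185,0.014,0.013],[0,0.133,0.37,0.028,0.025],[0,0.199,0.555,0.043,0.038],[0,0.266,0.739,0.057,0.051]]

```text
time_s: 9.12
tcp_pos: [0.6303, -0.0388, 0.154]
eef_rot: [-180.0, -0.0, -70.3]
contact_force: [-0.7, 0.5, -0.1]
gripper_width: 0.0439
gripper_force: 0.0
```

drive_tool:
  increments:
    - [[0,0.121,0.155,0.014,0.013],[0,0.242,0.309,0.028,0.025],[0,0.364,0.464,0.043,0.038],[0,0.485,0.618,0.057,0.051]]

```text
time_s: 9.62
tcp_pos: [0.5806, -0.1188, 0.1472]
eef_rot: [-180.0, 0.0, -88.6]
contact_force: [-0.2, -0.9, 1.0]
gripper_width: 0.0441
gripper_force: 0.0
```

drive_tool:
  increments:
    - [[0,0.164,0.109,0.014,0.013],[0,0.327,0.217,0.028,0.025],[0,0.491,0.326,0.043,0.038],[0,0.655,0.434,0.057,0.051]]

```text
time_s: 10.12
tcp_pos: [0.5308, -0.1988, 0.1403]
eef_rot: [-180.0, 0.0, -107.0]
contact_force: [0.9, -0.0, 0.6]
gripper_width: 0.0438
gripper_force: 0.0
```

drive_tool:
  increments:
    - [[0,0.19,0.051,0.014,0.013],[0,0.379,0.103,0.028,0.025],[0,0.569,0.154,0.043,0.038],[0,0.758,0.206,0.057,0.051],[0,0.758,0.206,0.057,0.051]]

```text
time_s: 10.75
tcp_pos: [0.4806, -0.279, 0.1333]
eef_rot: [-180.0, 0.0, -125.3]
contact_force: [-0.6, 0.1, 0.1]
gripper_width: 0.0439
gripper_force: 0.0
```

```bash
python3 - <<'E'
from h import *
s=r.get_state(); c=np.array([*s['tcp_pos'],s['eef_rot'][2]]); print(c,s['gripper_width'])
plan(c,[dw(-.4497,-.0262,-26.1,.022,.0345)])
E
```

```text
[   0.48059716   -0.27900216    0.13330757 -125.28735133] 0.043903355807541504
[[-0.02, -0.013, 0.928, -0.001]]
```

drive_tool:
  increments:
    - [[0,-0.02,-0.013,0.4,-0.001],[0,-0.02,-0.013,0.8,-0.001],[0,-0.02,-0.013,0.928,-0.001],[0,-0.02,-0.013,0.928,-0.001]]

```text
time_s: 11.25
tcp_pos: [0.4846, -0.2768, 0.0214]
eef_rot: [179.9, -0.0, -124.7]
contact_force: [0.5, 0.7, 0.6]
gripper_width: 0.0439
gripper_force: 0.0
```

```bash
cat >> h.py <<'E'
def path(x0=-.4497,y0=-.0262,h0=-26.1,x1=-.385,ym=-.04,x2=-.29,x3=-.12,x4=-.047,ds=.010):
    from scipy.interpolate import CubicHermiteSpline as C
    f=C([x0,x1,x2,x3,x4],[y0,ym,ym,0,0],[np.tan(np.radians(h0)),0,0,0,0])
    x=np.linspace(x0,x4,4000); s=np.r_[0,np.cumsum(np.hypot(np.diff(x),np.diff(f(x))))]
    n=int(np.ceil(s[-1]/ds)); xs=np.interp(np.linspace(0,s[-1],n+1),s,x)
    k=np.abs(f(x,2))/(1+f(x,1)**2)**1.5; print('minR',1/k.max(),'n',n)
    return [(a,float(f(a)),float(np.degrees(np.arctan(f(a,1))))) for a in xs]
E
python3 - <<'E'
from h import *
s=r.get_state(); c=np.array([*s['tcp_pos'],s['eef_rot'][2]]); print(c,s['contact_force'])
p=path(); z=.022
T=[dw(*p[0],z,b) for b in (.025,.018,.013,.0105,.0095)]+[dw(*q,z) for q in p[1:]]
plan(c,T)
for q in p[::5]: print(np.round(q,3).tolist())
E
```

```text
[ 4.84589223e-01 -2.76809832e-01  2.13843051e-02 -1.24669461e+02] [0.47502749 0.7160076  0.63411372]
minR 0.1204274731453836 n 42
[[-0.065, 0.003, -0.005, 0.001], [-0.123, 0.002, -0.005, 0.001], [-0.165, 0.002, -0.005, 0.001], [-0.186, 0.002, -0.005, 0.001], [-0.194, 0.002, -0.005, 0.001]]
[[-0.082, -0.003, -0.0, -0.012], [-0.163, 0.0, -0.0, -0.024], [-0.244, 0.01, -0.0, -0.036], [-0.324, 0.025, -0.0, -0.047], [-0.403, 0.047, -0.0, -0.057]]
[[-0.081, -0.002, -0.0, -0.009], [-0.163, 0.001, -0.0, -0.015], [-0.244, 0.009, -0.0, -0.015], [-0.325, 0.017, -0.0, -0.015], [-0.406, 0.025, -0.0, -0.015]]
[[-0.081, -0.0, -0.0, -0.0], [-0.163, -0.0, -0.0, -0.0], [-0.244, -0.0, -0.0, -0.0], [-0.326, -0.0, -0.0, -0.0], [-0.407, -0.0, -0.0, -0.0]]
[[-0.081, 0.0, -0.0, -0.0], [-0.163, -0.002, -0.0, -0.006], [-0.244, -0.002, -0.0, -0.017], [-0.326, 0.004, -0.0, -0.027], [-0.406, 0.016, -0.0, -0.035]]
[[-0.081, -0.002, -0.0, -0.007], [-0.163, 0.001, -0.0, -0.012], [-0.244, 0.006, -0.0, -0.015], [-0.325, 0.013, -0.0, -0.018], [-0.406, 0.022, -0.0, -0.019]]
[[-0.081, 0.0, -0.0, -0.0], [-0.163, 0.0, -0.0, 0.001], [-0.244, 0.0, -0.0, 0.003], [-0.326, -0.0, -0.0, 0.007], [-0.407, -0.003, -0.0, 0.012]]
[[-0.081, 0.002, -0.0, 0.006], [-0.163, 0.0, -0.0, 0.014], [-0.244, -0.005, -0.0, 0.024], [-0.325, -0.014, -0.0, 0.035], [-0.405, -0.031, -0.0, 0.042]]
[[-0.081, 0.0, -0.0, -0.0], [-0.163, 0.0, -0.0, -0.0], [-0.244, -0.0, -0.0, -0.0], [-0.326, 0.0, -0.0, -0.0], [-0.407, 0.0, -0.0, -0.0]]
[[-0.081, -0.0, -0.0, -0.0], [-0.163, -0.0, -0.0, -0.0]]
[-0.45, -0.026, -26.1]
[-0.403, -0.039, -5.566]
[-0.354, -0.04, 0.0]
[-0.305, -0.04, 0.0]
[-0.257, -0.036, 12.538]
[-0.21, -0.022, 19.378]
[-0.164, -0.007, 15.069]
[-0.115, 0.0, 0.0]
[-0.067, 0.0, 0.0]
```

drive_tool:
  increments:
    - [[0,-0.065,0.003,-0.005,0.001],[0,-0.123,0.002,-0.005,0.001],[0,-0.165,0.002,-0.005,0.001],[0,-0.186,0.002,-0.005,0.001],[0,-0.194,0.002,-0.005,0.001]]

```text
time_s: 11.88
tcp_pos: [0.4978, -0.2579, 0.0224]
eef_rot: [-180.0, -0.0, -125.0]
contact_force: [-2.2, -3.5, 1.5]
gripper_width: 0.0436
gripper_force: 1.8
```

drive_tool:
  increments:
    - [[0,-0.082,-0.003,0,-0.012],[0,-0.163,0,0,-0.024],[0,-0.244,0.01,0,-0.036],[0,-0.324,0.025,0,-0.047],[0,-0.403,0.047,0,-0.057]]

```text
time_s: 12.5
tcp_pos: [0.5213, -0.2151, 0.0222]
eef_rot: [-180.0, -0.0, -104.4]
contact_force: [0.7, -2.5, 1.7]
gripper_width: 0.0438
gripper_force: 1.5
```

drive_tool:
  increments:
    - [[0,-0.081,-0.002,0,-0.009],[0,-0.163,0.001,0,-0.015],[0,-0.244,0.009,0,-0.015],[0,-0.325,0.017,0,-0.015],[0,-0.406,0.025,0,-0.015]]

```text
time_s: 13.12
tcp_pos: [0.5302, -0.1665, 0.0221]
eef_rot: [180.0, -0.0, -99.2]
contact_force: [-0.6, -3.7, 3.4]
gripper_width: 0.0441
gripper_force: 1.9
```

```bash
python3 - <<'E'
from h import *
s=r.get_state(); print(s['tcp_pos'],s['eef_rot'][2],s['contact_force'])
snap('top','t2');snap('side','s2')
def C(f,x0,y0,x1,y1):
    return cv2.resize(cv2.imread(f'pics/{f}.png')[y0:y1,x0:x1],(798,300),interpolation=cv2.INTER_CUBIC)
cv2.imwrite('pics/c2.png',np.vstack([C('t2',120,140,320,215),C('s2',170,110,390,193+0)] if 0 else [C('t2',130,150,314,219),C('s2',200,130,360,190+50-50+0)] if 0 else [C('t2',140,155,300,215),C('s2',200,170,360,230)]))
E
```

```text
[ 0.53016079 -0.16645653  0.02209566] -99.16590532453829 [-0.64952498 -3.72314084  3.44029385]
```

View pics/c2.png

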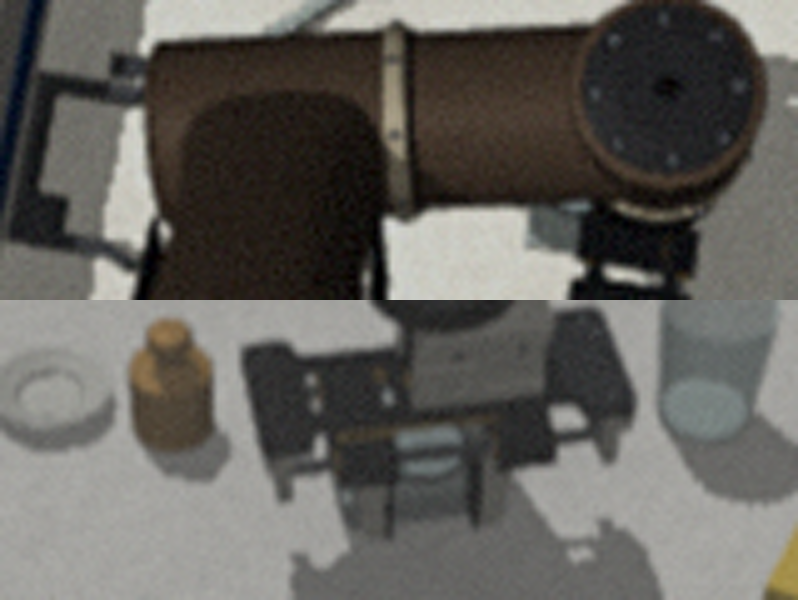

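```bash
python3 - <<'E'
from h import *
s=r.get_state(); c=np.array([*s['tcp_pos'],s['eef_rot'][2]]); print(c, dw(-.354,-.04,0,.022))
p=path(); z=.0222
plan(c,[dw(*q,z) for q in p[11:35]])
E
```

```text
[ 5.30294585e-01 -1.65759599e-01  2.18908347e-02 -9.91125866e+01] (np.float64(0.5302436055816815), np.float64(-0.16678209040794179), 0.022, -99.0)
minR 0.1204274731453836 n 42
[[-0.072, -0.001, -0.003, -0.0], [-0.154, -0.001, -0.003, -0.0], [-0.235, -0.0, -0.003, -0.0], [-0.317, -0.0, -0.003, -0.0], [-0.398, -0.0, -0.003, -0.0]]
[[-0.081, 0.0, -0.0, -0.0], [-0.163, -0.002, -0.0, -0.006], [-0.244, -0.002, -0.0, -0.017], [-0.326, 0.004, -0.0, -0.027], [-0.406, 0.016, -0.0, -0.035]]
[[-0.081, -0.002, -0.0, -0.007], [-0.163, 0.001, -0.0, -0.012], [-0.244, 0.006, -0.0, -0.015], [-0.325, 0.013, -0.0, -0.018], [-0.406, 0.022, -0.0, -0.019]]
[[-0.081, 0.0, -0.0, -0.0], [-0.163, 0.0, -0.0, 0.001], [-0.244, 0.0, -0.0, 0.003], [-0.326, -0.0, -0.0, 0.007], [-0.407, -0.003, -0.0, 0.012]]
[[-0.081, 0.002, -0.0, 0.006], [-0.163, 0.0, -0.0, 0.014], [-0.244, -0.005, -0.0, 0.024], [-0.325, -0.014, -0.0, 0.035]]
```

drive_tool:
  increments:
    - [[0,-0.072,0,-0.003,0],[0,-0.154,0,-0.003,0],[0,-0.235,0,-0.003,0],[0,-0.317,0,-0.003,0],[0,-0.398,0,-0.003,0]]

```text
time_s: 13.85
tcp_pos: [0.5378, -0.1191, 0.0224]
eef_rot: [180.0, -0.0, -99.1]
contact_force: [-0.4, -1.4, -1.2]
gripper_width: 0.0436
gripper_force: 0.9
```

drive_tool:
  increments:
    - [[0,-0.081,0,0,0],[0,-0.163,-0.002,0,-0.006],[0,-0.244,-0.002,0,-0.017],[0,-0.326,0.004,0,-0.027],[0,-0.406,0.016,0,-0.035]]

```text
time_s: 14.48
tcp_pos: [0.5441, -0.0707, 0.0226]
eef_rot: [-180.0, 0.0, -86.4]
contact_force: [0.2, -1.2, 0.1]
gripper_width: 0.0434
gripper_force: 1.0
```

drive_tool:
  increments:
    - [[0,-0.081,-0.002,0,-0.007],[0,-0.163,0.001,0,-0.012],[0,-0.244,0.006,0,-0.015],[0,-0.325,0.013,0,-0.018],[0,-0.406,0.022,0,-0.019]]

```text
time_s: 15.1
tcp_pos: [0.538, -0.0224, 0.0225]
eef_rot: [-180.0, -0.0, -79.7]
contact_force: [-0.3, -3.6, 1.6]
gripper_width: 0.0439
gripper_force: 1.6
```

drive_tool:
  increments:
    - [[0,-0.081,0,0,0],[0,-0.163,0,0,0.001],[0,-0.244,0,0,0.003],[0,-0.326,0,0,0.007],[0,-0.407,-0.003,0,0.012]]

```text
time_s: 15.72
tcp_pos: [0.5292, 0.0256, 0.0223]
eef_rot: [180.0, -0.0, -84.1]
contact_force: [-0.3, -3.9, 3.0]
gripper_width: 0.0437
gripper_force: 1.8
```

drive_tool:
  increments:
    - [[0,-0.081,0.002,0,0.006],[0,-0.163,0,0,0.014],[0,-0.244,-0.005,0,0.024],[0,-0.325,-0.014,0,0.035]]

```text
time_s: 16.23
tcp_pos: [0.5261, 0.0643, 0.022]
eef_rot: [179.9, -0.1, -96.8]
contact_force: [-1.7, -2.7, 2.1]
gripper_width: 0.0437
gripper_force: 1.7
```

```bash
python3 - <<'E'
from h import *
s=r.get_state(); c=np.array([*s['tcp_pos'],s['eef_rot'][2]]); print(c, s['contact_force'])
p=path(); print(p[34],dw(*p[34],.022))
plan(c,[dw(*q,.022) for q in p[35:]])
snap('side','s3');snap('wrist','w3')
a=cv2.resize(cv2.imread('pics/s3.png')[100:175,200:320],(640,400),interpolation=cv2.INTER_CUBIC)
b=cv2.resize(cv2.imread('pics/w3.png')[200:384,100:410],(320,200))
print(a.shape); a[:200,:320]=a[:200,:320]
cv2.imwrite('pics/c3.png',np.vstack([a,np.hstack([b,b*0])]))
E
```

```text
[ 5.26064309e-01  6.43239611e-02  2.20260641e-02 -9.67963543e+01] [-1.73962883 -2.67348373  2.11217053]
minR 0.1204274731453836 n 42
(np.float64(-0.12514661370744937), -0.00010776347996581392, 2.373329653141797) (np.float64(0.5270328975499495), np.float64(0.06544075886785441), 0.022, -96.6266703468582)
[[-0.092, -0.006, 0.0, 0.006], [-0.173, -0.009, 0.0, 0.006], [-0.254, -0.012, 0.0, 0.006], [-0.336, -0.015, 0.0, 0.006], [-0.417, -0.018, 0.0, 0.006]]
[[-0.081, 0.0, -0.0, -0.0], [-0.163, -0.0, -0.0, -0.0], [-0.244, -0.0, -0.0, -0.0]]
(400, 640, 3)
```

View pics/c3.png

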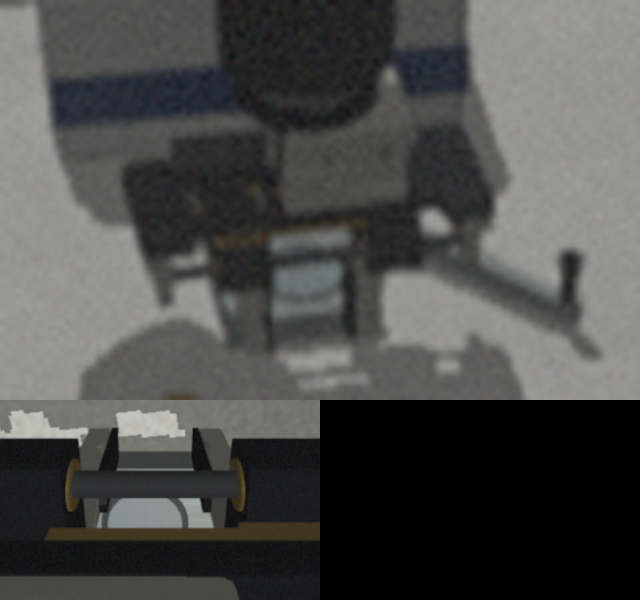

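```bash
python3 - <<'E'
from h import *
s=r.get_state(); c=np.array([*s['tcp_pos'],s['eef_rot'][2]])
h=np.radians(c[3]+180);X=np.array([np.cos(h),np.sin(h)]);Y=np.array([-X[1],X[0]])
for l in (-.005,0,.005):
    P=[[*(c[:2]+(.0095+.045)*X+l*Y),.02]]; print(l,pj('w3',P))
im=cv2.imread('pics/w3.png').sum(2)
for row in (306,310,314,318): print(row,(im[row,190:320:2]).tolist())
E
```

```text
-0.005 [[241.5293068  322.91740237]]
0 [[249.22182956 322.87571629]]
0.005 [[256.91452872 322.83402926]]
306 [212, 233, 227, 336, 386, 212, 221, 208, 409, 427, 426, 431, 433, 429, 437, 425, 431, 428, 434, 428, 435, 429, 437, 435, 430, 428, 431, 433, 444, 441, 440, 437, 439, 437, 441, 443, 443, 437, 442, 435, 439, 444, 416, 230, 229, 219, 411, 453, 454, 455, 460, 453, 454, 450, 457, 447, 453, 301, 181, 187, 179, 185, 186, 180, 133]
310 [209, 235, 213, 419, 345, 221, 208, 297, 423, 428, 427, 425, 429, 425, 429, 430, 431, 430, 429, 428, 434, 433, 432, 429, 436, 428, 428, 431, 436, 436, 436, 436, 440, 432, 435, 442, 440, 438, 439, 435, 442, 437, 444, 301, 221, 227, 395, 467, 472, 471, 472, 467, 472, 473, 471, 466, 463, 448, 177, 176, 176, 183, 171, 186, 98]
314 [226, 240, 338, 414, 313, 219, 212, 343, 422, 427, 423, 426, 430, 429, 430, 426, 437, 431, 426, 427, 430, 427, 431, 438, 431, 428, 428, 428, 437, 436, 437, 436, 440, 435, 438, 442, 435, 437, 436, 440, 440, 439, 437, 329, 232, 222, 347, 454, 460, 457, 461, 463, 465, 454, 454, 454, 457, 457, 331, 171, 180, 186, 178, 185, 89]
318 [166, 155, 195, 195, 169, 161, 159, 179, 189, 184, 188, 195, 192, 190, 198, 194, 189, 188, 185, 185, 197, 193, 183, 192, 196, 191, 198, 195, 190, 192, 186, 204, 190, 193, 187, 190, 190, 195, 197, 188, 194, 198, 191, 177, 166, 172, 193, 196, 200, 199, 195, 190, 196, 196, 195, 195, 190, 192, 200, 161, 163, 148, 156, 138, 147]
```

The carrier is flush on the fingertips at the mouth and the bar is well clear; the window offset matches a carrier lateral error of about 1 mm. On into the bay.

drive_tool:
  increments:
    - [[0,-0.092,-0.006,0,0.006],[0,-0.173,-0.009,0,0.006],[0,-0.254,-0.012,0,0.006],[0,-0.336,-0.015,0,0.006],[0,-0.417,-0.018,0,0.006]]

```text
time_s: 16.95
tcp_pos: [0.5352, 0.1142, 0.0223]
eef_rot: [180.0, -0.0, -98.8]
contact_force: [-0.0, -2.5, -2.0]
gripper_width: 0.044
gripper_force: 0.9
```

```bash
python3 - <<'E'
from h import *
s=r.get_state(); c=np.array([*s['tcp_pos'],s['eef_rot'][2]]); print(c, s['contact_force'],s['moment'])
plan(c,[dw(x,0,0,.022) for x in (-.069,-.062,-.056,-.051,-.048)])
E
```

```text
[ 5.35248639e-01  1.14197399e-01  2.23139476e-02 -9.87630629e+01] [-0.0331295  -2.50255741 -1.95469383] [-0.6352062   0.02591956 -0.01207872]
[[-0.056, 0.008, 0.003, 0.001], [-0.114, 0.008, 0.003, 0.001], [-0.164, 0.008, 0.003, 0.001], [-0.206, 0.007, 0.003, 0.001], [-0.231, 0.007, 0.003, 0.001]]
```

drive_tool:
  increments:
    - [[0,-0.056,0.004,0.003,0.001],[0,-0.114,0.008,0.003,0.001],[0,-0.164,0.008,0.003,0.001],[0,-0.206,0.007,0.003,0.001],[0,-0.231,0.007,0.003,0.001]]

```text
time_s: 17.58
tcp_pos: [0.539, 0.1413, 0.0222]
eef_rot: [-180.0, 0.0, -99.1]
contact_force: [2.5, -5.2, 1.5]
gripper_width: 0.0439
gripper_force: 2.4
```

drive_tool:
  increments:
    - [[0,-0.008,0,0,0],[0,-0.016,0,0,0],[0,-0.024,0,0,0]]

```text
time_s: 17.95
tcp_pos: [0.5393, 0.1438, 0.0222]
eef_rot: [-180.0, 0.0, -99.2]
contact_force: [3.0, -4.9, 1.4]
gripper_width: 0.0437
gripper_force: 2.4
```

drive_tool:
  increments:
    - [[0,-0.008,0,0,0],[0,-0.016,0,0,0],[0,-0.016,0,0,0]]

```text
time_s: 18.32
tcp_pos: [0.5395, 0.1454, 0.0222]
eef_rot: [-180.0, -0.0, -99.2]
contact_force: [3.5, -6.8, 2.1]
gripper_width: 0.0441
gripper_force: 3.0
```

drive_tool:
  increments:
    - [[0,-0.008,0,0,0],[0,-0.016,0,0,0],[0,-0.016,0,0,0]]

```text
time_s: 18.7
tcp_pos: [0.5394, 0.1457, 0.0222]
eef_rot: [180.0, -0.1, -99.2]
contact_force: [4.1, -13.8, 4.3]
gripper_width: 0.0443
gripper_force: 6.5
```

drive_tool:
  increments:
    - [[0,-0.008,0,0,0],[0,-0.016,0,0,0],[0,-0.016,0,0,0]]

```text
time_s: 19.08
tcp_pos: [0.5392, 0.1459, 0.0222]
eef_rot: [179.9, -0.3, -99.2]
contact_force: [6.0, -21.7, 6.3]
gripper_width: 0.0437
gripper_force: 10.0
```

drive_tool:
  increments:
    - [[0,0.05,0,0,0],[0,0.3,0,0,0],[0,0.6,0,0,0],[0,0.6,0,-0.4,0],[0,0.6,0,-0.9,0]]

```text
time_s: 19.7
tcp_pos: [0.5276, 0.0783, 0.1302]
eef_rot: [179.9, -0.1, -99.2]
contact_force: [1.9, 1.0, -0.6]
gripper_width: 0.0435
gripper_force: 0.0
```

```bash
python3 - <<'E'
from h import *
s=r.get_state(); c=np.array([*s['tcp_pos'],s['eef_rot'][2]]); print(c, s['contact_force'],s['time_s'])
E
```

```text
[ 5.27596534e-01  7.82944022e-02  1.30181294e-01 -9.91712154e+01] [ 1.85978239  1.0082237  -0.6294688 ] 19.7
```

```bash
python3 - <<'E'
from h import *
s=r.get_state(); c=np.array([*s['tcp_pos'],s['eef_rot'][2]])
H=np.array([.6085,.1357]); P=lambda a,z,rr=.117:np.array((*(H+rr*np.array([np.cos(np.radians(a)),np.sin(np.radians(a))])),z,a-360))
g=P(303,.13); plan(c,[c+(g-c)*k/5 for k in range(1,6)]); d=P(303,.041); 
plan(g,[d]); plan(d,[P(a,.041) for a in np.linspace(303,171,16)[1:]])
E
```

```text
[[0.029, -0.249, 0.0, -0.023], [0.057, -0.498, 0.001, -0.047], [0.086, -0.746, 0.001, -0.07], [0.114, -0.995, 0.001, -0.094], [0.143, -1.244, 0.002, -0.117]]
[[0.0, -0.0, 0.742, -0.0]]
[[-0.011, 0.149, -0.0, 0.024], [-0.046, 0.295, -0.0, 0.049], [-0.102, 0.434, -0.0, 0.073], [-0.178, 0.562, -0.0, 0.098], [-0.274, 0.677, -0.0, 0.122]]
[[-0.011, 0.149, -0.0, 0.024], [-0.046, 0.295, -0.0, 0.049], [-0.102, 0.434, -0.0, 0.073], [-0.178, 0.562, -0.0, 0.098], [-0.274, 0.677, -0.0, 0.122]]
[[-0.011, 0.149, -0.0, 0.024], [-0.046, 0.295, -0.0, 0.049], [-0.102, 0.434, -0.0, 0.073], [-0.178, 0.562, -0.0, 0.098], [-0.274, 0.677, -0.0, 0.122]]
```

drive_tool:
  increments:
    - [[0.6,0.04,-0.35,0,0],[0.6,0.08,-0.7,0,0],[0.6,0.114,-0.995,0,0]]

```text
time_s: 20.08
tcp_pos: [0.6457, 0.0466, 0.1303]
eef_rot: [-179.9, 0.1, -99.1]
contact_force: [0.1, -0.1, -0.1]
gripper_width: 0.0673
gripper_force: 0.0
```

drive_tool:
  increments:
    - [[0.6,0.015,-0.15,0,-0.025],[0.6,0.029,-0.249,0.001,-0.05],[0.6,0.029,-0.249,0.002,-0.075],[0.6,0.029,-0.249,0.002,-0.1],[0.6,0.029,-0.249,0.002,-0.117]]

```text
time_s: 20.7
tcp_pos: [0.6732, 0.0388, 0.1295]
eef_rot: [-180.0, 0.0, -56.8]
contact_force: [0.4, 0.1, 0.1]
gripper_width: 0.07
gripper_force: 0.0
```

drive_tool:
  increments:
    - [[0.6,0,0,0.1,0],[0.6,0,0,0.4,0],[0.6,0,0,0.742,0],[0.6,0,0,0.742,0]]

```text
time_s: 21.2
tcp_pos: [0.6703, 0.0375, 0.0366]
eef_rot: [179.6, 0.1, -57.2]
contact_force: [-0.5, 0.7, -0.4]
gripper_width: 0.0701
gripper_force: 0.0
```

drive_tool:
  increments:
    - [[-0.59,0,0,0,0],[-0.59,0,0,0,0],[-0.59,0,0,0,0],[-0.59,0,0,0,0],[-0.59,0,0,0,0]]

```text
time_s: 21.82
tcp_pos: [0.6733, 0.0379, 0.0411]
eef_rot: [-180.0, -0.0, -57.0]
contact_force: [0.1, -0.9, -0.2]
gripper_width: 0.0255
gripper_force: 0.0
```

drive_tool:
  increments:
    - [[-0.59,0,0,0,0],[-0.59,0,0,0,0],[-0.59,0,0,0,0],[-0.59,0,0,0,0]]

```text
time_s: 22.32
tcp_pos: [0.6732, 0.0379, 0.0407]
eef_rot: [-180.0, -0.0, -57.0]
contact_force: [-0.5, -0.1, 0.1]
gripper_width: 0.0178
gripper_force: 0.1
```

```bash
python3 - <<'E'
from h import *
s=r.get_state(); print(s['tcp_pos'],s['eef_rot'][2],s['contact_force'],s['gripper_width'],s['gripper_force'])
E
```

```text
[0.67323293 0.03788622 0.04071201] -57.02143744370757 [-0.49340785 -0.06178898  0.12944   ] 0.01783575647338865 0.06410045083612204
```

drive_tool:
  increments:
    - [[-0.59,-0.011,0.149,0,0.024],[-0.59,-0.046,0.295,0,0.049],[-0.59,-0.102,0.434,0,0.073],[-0.59,-0.178,0.562,0,0.098],[-0.59,-0.274,0.677,0,0.122]]

```text
time_s: 22.95
tcp_pos: [0.5868, 0.0211, 0.0409]
eef_rot: [-180.0, 0.0, -101.3]
contact_force: [0.7, 0.4, -0.3]
gripper_width: 0.0176
gripper_force: 0.3
```

drive_tool:
  increments:
    - [[-0.59,-0.011,0.149,0,0.024],[-0.59,-0.046,0.295,0,0.049],[-0.59,-0.102,0.434,0,0.073],[-0.59,-0.178,0.562,0,0.098],[-0.59,-0.274,0.677,0,0.122]]

```text
time_s: 23.58
tcp_pos: [0.5132, 0.0692, 0.0409]
eef_rot: [-180.0, 0.0, -145.2]
contact_force: [-0.4, -0.8, 0.4]
gripper_width: 0.0178
gripper_force: 0.3
```

```bash
python3 - <<'E'
from h import *
s=r.get_state(); c=np.array([*s['tcp_pos'],s['eef_rot'][2]]);print(c,s['contact_force'],s['joints'])
H=np.array([.6085,.1357]); P=lambda a,z,rr=.117:np.array((*(H+rr*np.array([np.cos(np.radians(a)),np.sin(np.radians(a))])),z,a-360))
d=c[:2]-H; print(np.hypot(*d),np.degrees(np.arctan2(d[1],d[0]))%360)
plan(c,[P(a,.041) for a in (206,197,188.5,181,175)]+[P(a,.041) for a in (173,171.5,170)])
E
```

```text
[ 5.13231993e-01  6.91512710e-02  4.09472851e-02 -1.45162017e+02] [-0.41314335 -0.81283854  0.3926292 ] [ 2.94158340e+01  1.84698140e+01 -3.27579850e+01  8.70587974e-03
 -3.87569622e+01 -8.45846402e+01]
0.11620983848399184 214.9359264739397
[[-0.005, 0.151, -0.0, 0.025], [-0.04, 0.3, -0.0, 0.05], [-0.095, 0.434, -0.0, 0.073], [-0.159, 0.545, -0.0, 0.094], [-0.22, 0.626, -0.0, 0.111]]
[[-0.001, 0.034, -0.0, 0.006], [-0.002, 0.06, -0.0, 0.01], [-0.004, 0.085, -0.0, 0.014]]
```

drive_tool:
  increments:
    - [[-0.59,-0.005,0.151,0,0.025],[-0.59,-0.04,0.3,0,0.05],[-0.59,-0.095,0.434,0,0.073],[-0.59,-0.159,0.545,0,0.094],[-0.59,-0.22,0.626,0,0.111]]

```text
time_s: 24.2
tcp_pos: [0.4918, 0.1461, 0.0409]
eef_rot: [-180.0, 0.0, 175.0]
contact_force: [-0.0, -1.6, -0.3]
gripper_width: 0.0181
gripper_force: 0.2
```

drive_tool:
  increments:
    - [[-0.59,-0.001,0.034,0,0.006],[-0.59,-0.002,0.06,0,0.01],[-0.59,-0.002,0.06,0,0.01]]

```text
time_s: 24.58
tcp_pos: [0.4929, 0.1528, 0.0408]
eef_rot: [180.0, 0.0, 171.6]
contact_force: [0.2, -0.1, -0.1]
gripper_width: 0.0179
gripper_force: 0.0
```

drive_tool:
  increments:
    - [[-0.59,0,0.015,0,0.002],[-0.59,0,0.025,0,0.004],[-0.59,0,0.025,0,0.004]]

```text
time_s: 24.95
tcp_pos: [0.4933, 0.1557, 0.0407]
eef_rot: [-180.0, -0.0, 170.1]
contact_force: [-0.5, 0.6, 0.5]
gripper_width: 0.0181
gripper_force: 0.1
```

drive_tool:
  increments:
    - [[-0.59,0,0.012,0,0],[-0.59,0,0.025,0,0],[-0.59,0,0.025,0,0]]

```text
time_s: 25.32
tcp_pos: [0.4938, 0.1588, 0.0408]
eef_rot: [180.0, 0.0, 170.1]
contact_force: [0.2, 0.2, -0.7]
gripper_width: 0.018
gripper_force: 0.0
```

drive_tool:
  increments:
    - [[-0.59,0,0.01,0,0],[-0.59,0,0.017,0,0],[-0.59,0,0.017,0,0]]

```text
time_s: 25.7
tcp_pos: [0.4938, 0.1598, 0.0407]
eef_rot: [-179.9, -0.0, 170.1]
contact_force: [1.5, -5.0, 0.8]
gripper_width: 0.0181
gripper_force: 2.5
```

drive_tool:
  increments:
    - [[-0.2,0,-0.02,0,0],[-0.2,0,-0.02,0,0],[-0.2,0,-0.02,-0.2,0],[-0.2,0,-0.02,-0.5,0],[-0.2,0,-0.02,-1,0]]

```text
time_s: 26.32
tcp_pos: [0.4927, 0.1579, 0.1606]
eef_rot: [-179.9, -0.2, 170.1]
contact_force: [1.0, 1.5, 1.3]
gripper_width: 0.035
gripper_force: 0.0
```

drive_tool:
  increments:
    - [[0,-0.2,-0.3,-0.3,0],[0,-0.5,-0.7,-0.6,0],[0,-0.5,-0.7,-0.7,0],[0,-0.5,-0.7,-0.7,0]]

```text
time_s: 26.82
tcp_pos: [0.5389, 0.0652, 0.2455]
eef_rot: [179.9, 0.1, 170.1]
contact_force: [-0.3, 0.5, -0.6]
gripper_width: 0.0441
gripper_force: 0.0
```

```bash
python3 - <<'E'
from h import *
s=r.get_state(); print(s['tcp_pos'],s['eef_rot'][2],s['contact_force'],s['time_s'])
snap('wrist','w4'); 
H=np.array([.6085,.1357]);a=np.radians(81);X=np.array([np.cos(a),np.sin(a)]);Y=np.array([-X[1],X[0]])
D=lambda x,y,z:[*(O+x/1e3*X+y/1e3*Y),z/1e3]
im=cv2.imread('pics/w4.png')
q=pj('w4',[D(0,0,20)])[0].astype(int); x0,y0=max(q[0]-90,0),max(q[1]-65,0)
c=cv2.convertScaleAbs(cv2.resize(im[y0:y0+135,x0:x0+180],None,fx=4.4,fy=4.4,interpolation=cv2.INTER_CUBIC),alpha=1.8)
L=[(-45,-45,20),(-45,45,20),(20,45,20),(20,20,20),(45,20,20)]
cv2.polylines(c,[((pj('w4',[D(*v) for v in L])-[x0,y0])*4.4).astype(int).reshape(-1,1,2)],False,(0,0,255),1)
cv2.imwrite('pics/c4.png',c); print(q,c.shape)
E
```

```text
[0.53892471 0.06522923 0.24551771] 170.05874287746275 [-0.26485583  0.51992056 -0.61950957] 26.825
[350 153] (594, 792, 3)
```

View pics/c4.png

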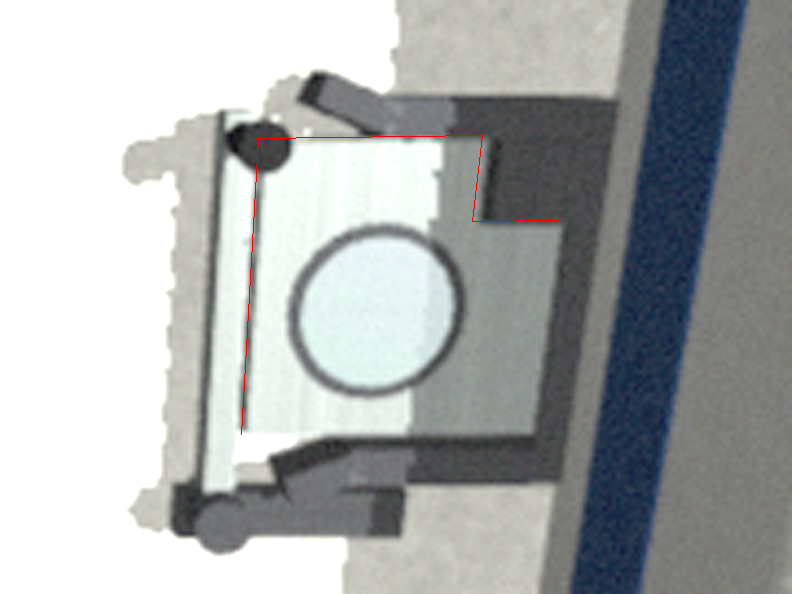

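The picture shows the carrier home: its right edge at (545,330) is against the stop, its notch at (475,220) is over the key, and the bar along (215,300) is shut and parallel to its rear. The arm is clear of everything, so I hand in.

```bash
python3 -c "
from plant import job
print(job.close_job())"
```

```text
the job is handed in; nothing more can be done
None
```

The job is handed in: in the last picture the carrier sits fully home against the stop with its notch over the key and the bar shut behind it. I did not touch the bystanders, and the clock read about 27 s. The hand-in returned no verdict, so I can't confirm the judged result.

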